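# Sweep the brass nuts through the gate

### The job

With your fingertips, sweep the three brass nuts across the blue plate and through the narrow gate, one at a time, so that each drops into the catch box before the next one follows. Slide them only: do not pick anything up. Both black caps stay on the plate, and the other things on the bench are left alone.

Things in the scene. Friction and masses are not known exactly. Their poses are not given: they have to be found in the camera images.
- stand: Fixed sorting stand; origin on the bench, x towards gate and catch box, y along the gate wall, z up. Blue plate, top 65 mm above the bench, x = -125..36, y = -145..145 mm, ending in a ledge at x = 36. Rim 5 mm thick, 14 mm high on three sides; on the fourth a wall 14 mm high at x = 37..43, broken at y = 0 by the gate.
- gate (a point): Middle of the gate, on the ledge at plate height (stand x = 36, y = 0 mm). 32 mm clear between two steel posts, 10 mm in diameter, 14 mm high, centred at stand x = 40, y = -21 and 21 mm. A nut drops once its centre is past the ledge, so the finger need not enter the gate.
- catch (a point): Middle of the floor of the open-topped catch box beyond the gate, 5 mm above the bench (60 mm below the plate). Inside stand x = 36..105, y = -40..40 mm; clear far wall, its top 79 mm above the bench.
- nut0_center (a point): Centre of a loose brass collar nut, a plain round disc 24 mm in diameter and 14 mm high with a dark bore, 28 to 46 g, lying flat on the blue plate some 95 mm from the gate. The five parts on the plate lie in a fan about the gate, about 49 mm from centre to centre (at least 37), in any order.
- nut1_center (a point): Centre of a loose brass collar nut, a plain round disc 24 mm in diameter and 14 mm high with a dark bore, 28 to 46 g, lying flat on the blue plate some 95 mm from the gate. The five parts on the plate lie in a fan about the gate, about 49 mm from centre to centre (at least 37), in any order.
- nut2_center (a point): Centre of a loose brass collar nut, a plain round disc 24 mm in diameter and 14 mm high with a dark bore, 28 to 46 g, lying flat on the blue plate some 95 mm from the gate. The five parts on the plate lie in a fan about the gate, about 49 mm from centre to centre (at least 37), in any order.
- cap0_center (a point): Centre of a loose all-black plastic dust cap, a round disc 24 mm in diameter and 14 mm high, 11 to 18 g, lying flat on the blue plate among the nuts. It must stay on the plate.
- cap1_center (a point): Centre of a loose all-black plastic dust cap, a round disc 24 mm in diameter and 14 mm high, 11 to 18 g, lying flat on the blue plate among the nuts. It must stay on the plate.
- jar: Amber jar with white lid, 60 mm in diameter, 75 mm high, standing on the bench; origin under its centre. Not part of the job.
- screwdriver: Screwdriver with red handle, 170 mm long, lying along its x on the bench. Not part of the job.
- cup: White open cup, 66 mm across the rim, 70 mm high; origin under its centre. Not part of the job.
- eyepiece: Microscope eyepiece with aluminium barrel and black top, 36 mm in diameter, 55 mm high, standing on its 23 mm barrel; origin under its centre. Not part of the job.
- crimper: Blue-handled crimping pliers, about 180 mm long by 70 mm, 20 mm high, lying along its x on the bench. Not part of the job.

How it is judged:
By the outcome, as a careful person would: the job done as asked, in the order asked, and still so for the second after the job is handed in, with the robot touching nothing.
It also fails if it takes over 72 s, if anything falls off the work surface, if the arm or the gripper's body presses on something with over 40 N, if the wrist force passes 120 N, or if a joint passes its speed limit or range.

### The arm

A 7-joint arm with a two-finger parallel gripper is mounted at the origin on the work surface. World frame = base frame: x ahead of the robot, y to its left, z up, the work surface at z = 0. Lengths are in m, angles in rad, forces in N, time in s.
With the tool pointing down it reaches from about 0.425 to 0.95 m from the base axis. Payload 4.7 kg.
Tool frame: the origin (TCP) lies between the finger pads; the fingertips stand 25 mm ahead of it and the grasp point (between the pads) lies 6 mm ahead of it; x points along the fingers, z is the direction in which the jaws open and shut, and the axes are right-handed (so a half turn about x gives the same grasp; the last joint's range is limited). The gripper opens to 85 mm and grips with 20 to 120 N. Pads are 22 mm wide; open, the fingers measure 114 mm over their backs; the gripper's body (76 mm by 85 mm) begins 54 mm behind the grasp point. The pads swing forward as they close: fully open they stand 13 mm farther back than shut.
Start: joints at [-1.254, 0.469, -0.049, 1.532, 0.024, 1.141, -0.082], TCP at [0.229, 0.635, 0.256] pointing down, gripper open.
Joint ranges: [-2.59, 2.59], [-0.33, 1.99], [-1.39, 1.29], [0.1, 2.45], [-1.04, 4.18], [0.21, 1.99], [-2.66, 2.66]. Speed limits (rad/s): [2.57, 2.57, 3.14, 3.14, 3.14, 3.14, 3.14].

### API

Orientations are given as a 3x3 rotation matrix whose columns are the frame's x, y, z axes.
In Python, from rig import * gives the robot as it stands. Calls block until the motion is done:
- movep(position, orientation): joint-space move of the TCP to a pose.
- move_l(position, attitude=None, feed=0.15, until_force=None): straight line of the TCP; attitude=None keeps the orientation; feed is the mean speed in m/s. With until_force (N) it stops when the force on the tool has changed by that much, and returns True; else False.
- move_joints(angles): joint-space move.
- command_gripper(opening, newtons=None): finger opening in m; newtons is the grip in N (None keeps the last); returns when the fingers have stopped.
- sleep(seconds).
- inverse_kinematics(position, orientation): joint angles nearest the present ones, or None.
- sense(): the state.
- camera(name): name is "side" or "top" or "wrist"; returns (picture, depth): 384x512x3 uint8, red, green, blue; 384x512 float32, m along the optical axis (not along the pixel's ray), 0 where there is no reading.
- camera_params(name): a dict with "K" (3x3 intrinsics, pixels), "dist" ([k1, k2, p1, p2, k3] as OpenCV has them; the pictures are not rectified), "position" and "rotation" of the camera in the world; the wrist camera has in their place "tool_from_camera" (4x4, takes a point from camera to tool coordinates, whose origin is the TCP and whose axes are the tool frame's). Camera axes: x right, y down, z forward; pixel columns grow to the right and rows downward; lengths in m; the calibration is good to about 2 mm. A picture is of the moment at which its call begins: read the wrist's pose just before it. camera_params takes no time and is no camera call.
A pose or a line that the arm cannot do raises Unreachable and nothing moves.
- finish_job(): hands the job in, once; it reports no verdict.
The state is a dict: "time_s": time; "joint_pos": joint angles; "qd": joint speeds; "joint_efforts": joint torques, N m; "position": TCP position; "tcp_rot": TCP orientation; "wrist_force": force on the tool from outside, world axes, zero at the start; "ft_torque": the same for the moment, N m; "finger_gap": finger opening in m.
Only numpy, scipy, OpenCV 4.12 (cv2) and the standard library are available. Lean on these libraries where they do the work, as an engineer would, in place of code of your own. Each camera call takes 0.05 s, during which the arm holds its last target. There are 200 camera calls.

## Working session

There is one attempt and no reset: what is moved stays moved. The work goes in short steps, each a Python script; the robot and the scene stay as the last script left them, time stands still between calls to the robot, and variables do not carry over. Pictures are saved under pics/ and viewed, about 8 in all and at most 12, crops included, and the job is handed in when it is done.

```bash
mkdir -p pics; ls; python3 - <<'E'
from rig import *
import cv2,numpy as np
for n in ["top","side"]:
    p,d=camera(n); np.savez(f"pics/{n}0.npz",p=p,d=d)
    cv2.imwrite(f"pics/{n}0.png",cv2.resize(p[:,:,::-1],(800,600),interpolation=cv2.INTER_CUBIC))
    print(n,camera_params(n))
s=sense();print(s)
E
```

```text
pics
top {'K': array([[363.63114762,   0.        , 255.61476737],
       [  0.        , 363.63114762, 193.11648604],
       [  0.        ,   0.        ,   1.        ]]), 'dist': array([-0.10760812,  0.        ,  0.        ,  0.        ,  0.        ]), 'position': array([ 0.43773656, -0.01710072,  1.22337442]), 'rotation': array([[ 2.16596238e-02, -9.89710038e-01,  1.41438682e-01],
       [-9.99757478e-01, -2.20048894e-02, -8.77335143e-04],
       [ 3.98064996e-03, -1.41385377e-01, -9.89946630e-01]])}
side {'K': array([[407.00608304,   0.        , 258.12343663],
       [  0.        , 407.00608304, 190.1704977 ],
       [  0.        ,   0.        ,   1.        ]]), 'dist': array([0.01114602, 0.        , 0.        , 0.        , 0.        ]), 'position': array([ 0.39315276, -0.9275359 ,  0.73685783]), 'rotation': array([[ 0.97277848, -0.13412864,  0.18897495],
       [-0.23172731, -0.57046406,  0.78795508],
       [ 0.00211607, -0.8102964 , -0.58601643]])}
{'time_s': 0.1, 'joint_pos': array([-1.25390951,  0.46935935, -0.04858361,  1.53356444,  0.02407889,
        1.14103415, -0.08229069]), 'qd': array([ 0.00041267, -0.00158861,  0.00072159, -0.00165398, -0.00140702,
        0.0007412 , -0.0006615 ]), 'joint_efforts': array([ 3.41574778e-04, -5.11510527e+01, -4.70789499e-02, -2.38391036e+01,
        1.08013526e-02,  4.35549096e-03, -2.41009269e-05]), 'position': array([0.22860502, 0.63459316, 0.25537151]), 'tcp_rot': array([[-5.56907246e-04, -9.40815579e-01,  3.38918481e-01],
       [-1.69135930e-03,  3.38918935e-01,  9.40814060e-01],
       [-9.99998415e-01, -4.92867562e-05, -1.78000359e-03]]), 'wrist_force': array([ 0.05145133, -0.42036961,  0.34713022]), 'ft_torque': array([ 0.00012457,  0.00733933, -0.00996438]), 'finger_gap': 0.08562191085602185}
```

View pics/top0.png

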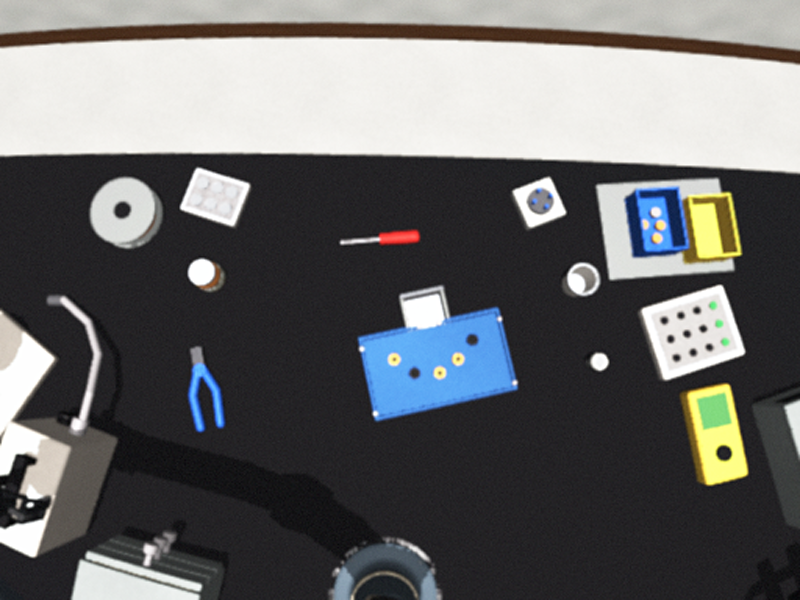

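View pics/side0.png

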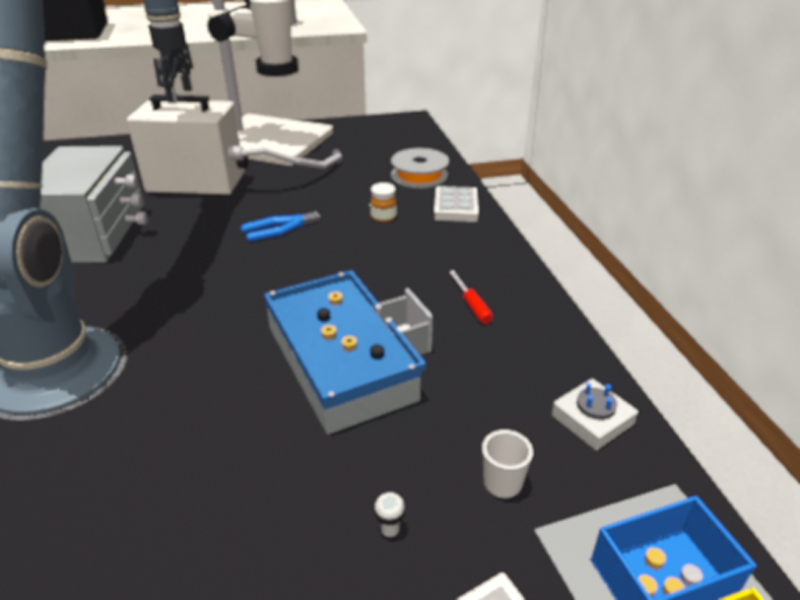

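The top view shows the blue plate with nuts at about (394,359), (440,373) and (458,359), and caps at (415,373) and (472,340). The catch box is at (424,307). The side view agrees. Next I'll fit the stand from its corner screws and take a wrist view above it.

```bash
cat > h.py <<'E'
from rig import *
import cv2,numpy as np
def pix2world(uv,z,cam,R,t):
    """pixels (Nx2, 512x384) -> world points on plane z"""
    p=camera_params(cam)
    n=cv2.undistortPoints(np.array(uv,float).reshape(-1,1,2),p["K"],p["dist"]).reshape(-1,2)
    r=np.c_[n,np.ones(len(n))]@R.T
    return t+r*((z-t[2])/r[:,2])[:,None]
def wristpose(s):
    T=camera_params("wrist")["tool_from_camera"]
    return s["tcp_rot"]@T[:3,:3], s["position"]+s["tcp_rot"]@T[:3,3]
def fit(S,W):
    """2D rigid stand->world: angle, offset"""
    S=np.array(S,float);W=np.array(W)[:,:2];a=S-S.mean(0);b=W-W.mean(0)
    th=np.arctan2((a[:,0]*b[:,1]-a[:,1]*b[:,0]).sum(),(a*b).sum())
    R=rot(th);o=W.mean(0)-R@S.mean(0)
    return th,o,W-(S@R.T+o)
def rot(a): return np.array([[np.cos(a),-np.sin(a)],[np.sin(a),np.cos(a)]])
def att(a):
    """tool down, pushing along world heading a, jaws across it"""
    x=np.array([0,0,-1.]);z=np.array([-np.sin(a),np.cos(a),0])
    return np.c_[x,np.cross(z,x),z]
E
python3 - <<'E'
from h import *
p=camera_params("top")
C=np.array([[362,349],[499,318],[515,383],[376,413]])*.64  # wall-left, wall-right, back-right, back-left
W=pix2world(C,.079,"top",p["rotation"],p["position"])
S=np.array([[40,147.5],[40,-147.5],[-127.5,-147.5],[-127.5,147.5]])/1e3
th,o,r=fit(S,W);print(np.degrees(th),o,"res mm",r*1e3)
n=np.array([[394,359],[440,373],[458,359],[415,373],[472,340]])*.64
w=pix2world(n,.079,"top",p["rotation"],p["position"])[:,:2]
st=(w-o)@rot(th);print("parts stand mm",st*1e3,"r",np.hypot(*(st-[.036,0]).T)*1e3)
print(camera_params("wrist"))
g=o+rot(th)@[-.03,0]
for h in (th,th+np.pi):
  for d in (0,.1): 
    c=g-d*np.array([np.cos(th),np.sin(th)]); print(h,d,inverse_kinematics([*c,.36],att(h)))
E
```

```text
13.631646719619638 [ 0.51610155 -0.0888648 ] res mm [[-16.69433909  -8.85438481]
 [-17.39575222   1.33675621]
 [ 14.60570401   8.41313   ]
 [ 19.4843873   -0.89550141]]
parts stand mm [[-11.68760762  84.19670097]
 [-58.86832758   0.16674262]
 [-39.40801848 -41.46978274]
 [-48.05281006  49.10067167]
 [ -8.25553638 -77.86415113]] r [96.76359013 94.86847412 86.05877138 97.34346839 89.56214899]
{'K': array([[315.05951898,   0.        , 253.89868946],
       [  0.        , 315.05951898, 191.71572224],
       [  0.        ,   0.        ,   1.        ]]), 'dist': array([-0.08043176,  0.        ,  0.        ,  0.        ,  0.        ]), 'tool_from_camera': array([[ 1.62396636e-03, -3.19406478e-01,  9.47616412e-01,
        -1.17887239e-01],
       [-8.79916589e-04, -9.47617751e-01, -3.19405421e-01,
         8.30341457e-02],
       [ 9.99998294e-01, -3.15119741e-04, -1.81995041e-03,
         9.90860820e-04],
       [ 0.00000000e+00,  0.00000000e+00,  0.00000000e+00,
         1.00000000e+00]])}
0.23791711772604698 0 [-0.5525369   0.08827328  0.72489918  1.83152196 -0.0617499   1.24449648
  1.99895581]
0.23791711772604698 0.1 [-0.71242816 -0.16872216  0.81045965  1.99719998  0.12800179  1.26362688
  1.86070478]
3.37950977131584 0 [-0.73380059  0.09997745  0.93242979  1.8378604  -0.08470365  1.2451193
 -1.10948806]
3.37950977131584 0.1 [-0.92189905 -0.23574166  0.95929722  2.00146607  0.20080445  1.28274071
 -1.36648841]
```

```bash
python3 - <<'E'
from h import *
th=.238;o=np.array([.5161,-.0889]);g=o+rot(th)@[-.03,0]
movep([*g,.23],att(th)); command_gripper(.014,20)
s=sense();p,d=camera("wrist");R,t=wristpose(s)
np.savez("pics/w1.npz",p=p,d=d,R=R,t=t);print(s["time_s"],s["position"],s["joint_pos"],s["finger_gap"])
cv2.imwrite("pics/w1.png",cv2.resize(p[:,:,::-1],(800,600),interpolation=cv2.INTER_CUBIC))
E
```

```text
3.5083 [ 0.48694831 -0.09597046  0.23001359] [-0.40948924  0.22369291  0.61055626  2.00651967 -0.15624649  0.95654707
  2.08863814] 0.014093837406594353
```

View pics/w1.png

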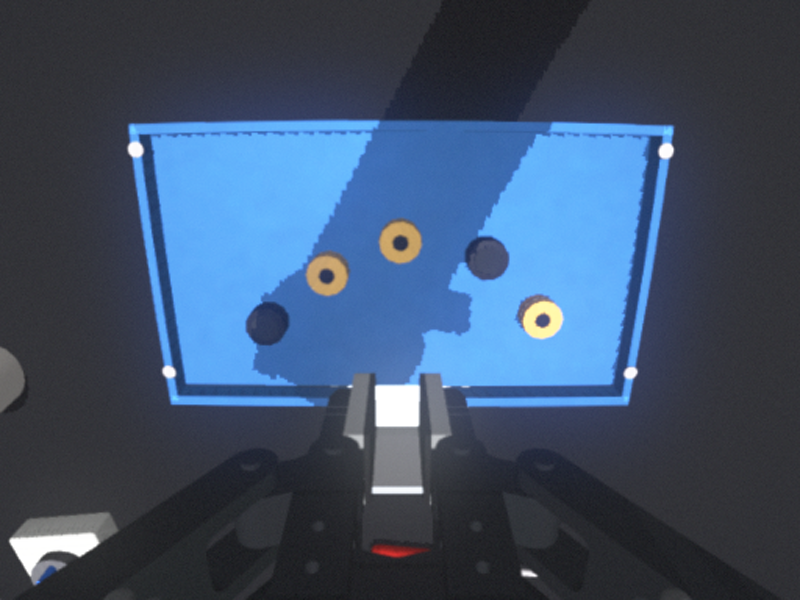

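The wrist view has the back at the top and the gate behind the fingers at the bottom. Nut tops are at (401,242), (327,275) and (543,320), caps at (487,258) and (267,323). Outer rim corners are at (130,125), (673,127), (174,404) and (629,404).

```bash
python3 - <<'E'
from h import *
f=np.load("pics/w1.npz")
g=lambda uv,z:pix2world((np.array(uv)+.5)*.64-.5,z,"wrist",f["R"],f["t"])
W=g([[130,125],[673,127],[629,404],[174,404]],.079)
S=np.array([[-130,-150],[-130,150],[43,150],[43,-150]])/1e3
th,o,r=fit(S,W);print(th,o,"res",r*1e3)
n=g([[401,242],[327,275],[543,320],[487,258],[267,323]],.079)[:,:2]
st=(n-o)@rot(th)*1e3;print(st,"r",np.hypot(*(st-[36,0]).T))
print("screws",(g([[136,149],[665,151],[630,372],[169,372]],.079)[:,:2]-o)@rot(th)*1e3)
E
python3 - <<'E'
import cv2,numpy as np
p=np.load('pics/w1.npz')['p'][60:275,60:455,::-1]
p=np.clip(p.astype(float)*1.5,0,255).astype('uint8')
cv2.imwrite('pics/w1c.png',cv2.resize(p,(790,430),interpolation=cv2.INTER_CUBIC))
E
```

```text
0.2368526811578907 [ 0.52263375 -0.08376774] res [[ 1.08916126  5.52697446]
 [ 4.34996754 -4.65655081]
 [-1.56701672 -5.81550223]
 [-3.87211208  4.94507858]]
[[-63.39810101  -0.43327404]
 [-44.37823641 -42.3934525 ]
 [-17.10229506  83.25244291]
 [-54.38015565  47.91553765]
 [-15.06821834 -79.24622706]] r [ 99.39904532  90.87279958  98.74625558 102.29599838  94.2758051 ]
screws [[-115.12322945 -143.26188716]
 [-114.28576435  141.76279575]
 [  17.44511183  141.57313318]
 [  17.75321649 -143.87968517]]
```

View pics/w1c.png

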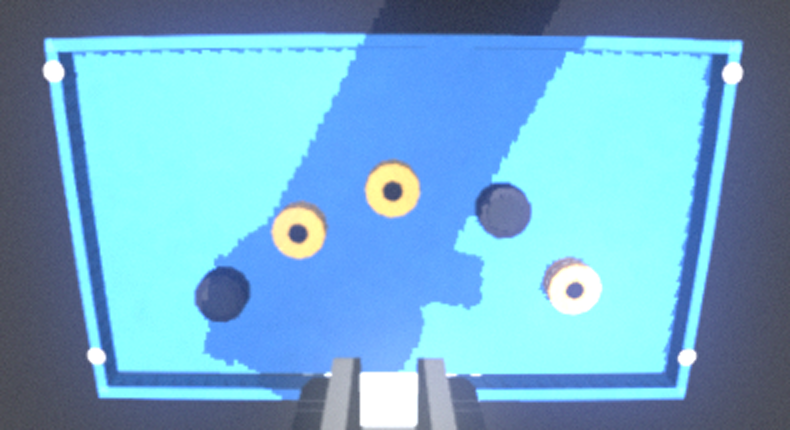

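The residuals show the rim lies inside the plate outline: the measured outer size is about 290 × 168 mm. I'll refit with outer corners at x = -125..43, y = ±145.

```bash
python3 - <<'E'
from h import *
f=np.load("pics/w1.npz")
g=lambda uv,z:pix2world((np.array(uv)+.5)*.64-.5,z,"wrist",f["R"],f["t"])
W=g([[130,125],[673,127],[629,404],[174,404]],.079)
S=np.array([[-125,-145],[-125,145],[43,145],[43,-145]])/1e3
th,o,r=fit(S,W);print(th,o,"res",r*1e3)
n=g([[401,242],[327,275],[543,320],[487,258],[267,323]],.079)[:,:2]
st=(n-o)@rot(th);v=st-[.036,0];print(st*1e3,"r",np.hypot(*v.T)*1e3,"phi",np.degrees(np.arctan2(v[:,1],-v[:,0])))
np.savez("stand.npz",th=th,o=o,st=st)
# finger tips in picture: check against the tool model
for k in range(1):
  for i,pt in enumerate(st[:3]):
    for q in (0,np.pi):
      a=th+np.arctan2(-pt[1],.0-pt[0])+q
      b=pt+ (pt-[0,0])/np.hypot(*pt)*.03
      w=o+rot(th)@b; j=inverse_kinematics([*w,.095],att(a)); print(i,q,np.degrees(a),None if j is None else j.round(2))
for q in (0,np.pi):
  print(q,inverse_kinematics([*(o+rot(th)@[.01,0]),.095],att(th+q)))
E
```

```text
0.23685562555820694 [ 0.52020352 -0.08435423] res [[-0.1682933   0.0800974 ]
 [ 0.74689958 -0.38241463]
 [-0.30956217 -0.36862517]
 [-0.26904412  0.6709424 ]]
[[-60.89810228  -0.43321545]
 [-41.87836123 -42.39344991]
 [-14.60204993  83.25236518]
 [-51.88001457  47.91556969]
 [-12.56845167 -79.24631077]] r [ 96.89907069  88.66929425  97.42445158 100.09394976  92.94553388] phi [ -0.25615829 -28.56186919  58.70813139  28.60091987 -58.49671498]
0 0 13.97841016052642 [-0.29  0.37  0.53  2.24 -0.32  0.61  2.29]
0 3.141592653589793 193.97841016052644 [-0.7   0.58  1.12  2.25 -0.78  0.78 -0.36]
1 0 58.92102831304084 [ 0.59  0.44 -0.43  2.07  0.28  0.69  2.58]
1 3.141592653589793 238.92102831304086 [-0.47  0.58  0.96  2.13 -0.69  0.78  0.39]
2 0 -66.48096804575617 [-0.7   0.45  0.72  2.18 -0.48  0.67  0.76]
2 3.141592653589793 113.51903195424383 [ 0.75  0.69 -1.18  2.1   0.83  0.93  2.65]
0 [-0.32946315  0.49060697  0.52415311  2.03342965 -0.37038238  0.70949489
  2.23622406]
3.141592653589793 [-0.69933209  0.73040189  1.10879242  2.05086978 -0.8512213   0.91750866
 -0.44531801]
```

Residuals are now under 1 mm, and the parts sit on a fan of radius 89–100 mm at about 29° steps. I'll push with a 14 mm jaw gap so the nut nests between the fingers. First is nut0, in a straight push, after a gentle touch to find the plate height.

```bash
cat >> h.py <<'E'
D=np.load("stand.npz");th=float(D["th"]);o=D["o"];ST=D["st"]
def at(nut,head,back):
    """world xy of TCP `back` behind a nut at stand position, pushing along stand heading"""
    return o+rot(th)@(np.array(nut)-back*np.array([np.cos(head),np.sin(head)]))
CON=.0207  # TCP to nut centre when nested in 14 mm gap
def behind(nut,head,q,zt,back=.031):
    c=at(nut,head,back); A=att(th+head+q)
    movep([*c,.125],A); return c,A
E
python3 - <<'E'
from h import *
n=ST[0];h=np.arctan2(-n[1],-n[0])
c,A=behind(n,h,0,0)
print(sense()["time_s"],sense()["wrist_force"])
hit=move_l([*c,.085],feed=.03,until_force=4)
s=sense();print(hit,s["position"],s["wrist_force"],s["time_s"])
z=s["position"][2]+.003
move_l([*c,z],feed=.05)
print(move_l([*at([.0,0],h,CON),z],feed=.05,until_force=15))
s=sense();print(s["position"],s["wrist_force"],s["time_s"])
R,t=wristpose(s);p,d=camera("wrist");np.savez("pics/w2.npz",p=p,d=d,R=R,t=t)
cv2.imwrite("pics/w2.png",cv2.resize(np.clip(p[:,:,::-1]*1.5,0,255).astype('uint8'),(800,600),interpolation=cv2.INTER_CUBIC))
E
```

```text
4.1083 [0.4530792  0.32540999 0.46814908]
True [ 0.43088652 -0.10654614  0.09033493] [ 0.47626183 -0.2141266   5.96883624] 5.1583
False
[ 0.49987428 -0.08946663  0.093337  ] [-0.26644352 -0.89215539 -0.29776583] 6.9833
```

View pics/w2.png

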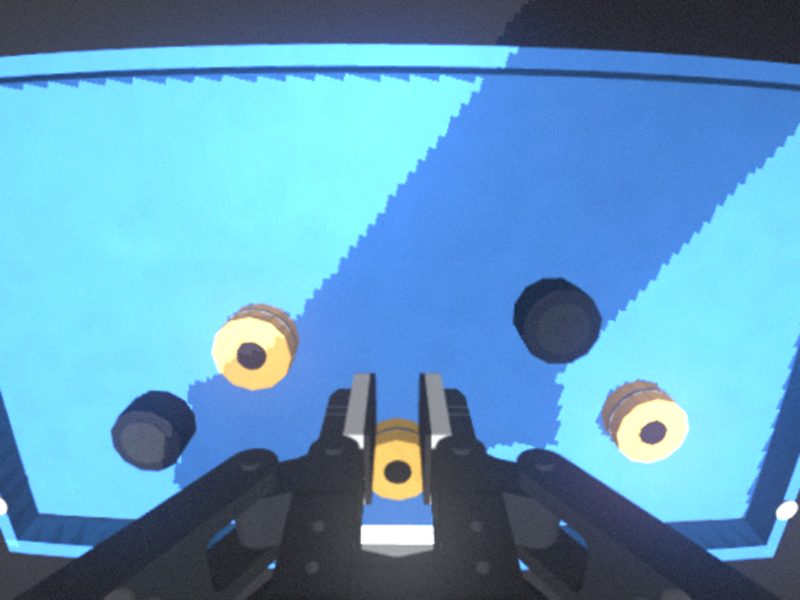

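The nut is nested between the fingers, its bore at (398,471), and the neighbours haven't moved. I'll check its position, then push it out.

```bash
python3 - <<'E'
from h import *
f=np.load("pics/w2.npz")
W=pix2world((np.array([[398,471],[252,356],[653,432]])+.5)*.64-.5,.079,"wrist",f["R"],f["t"])[:,:2]
st=(W-o)@rot(th)*1e3;print(st)
s=sense();z=s["position"][2];print((s["position"][:2]-o)@rot(th)*1e3)
print(move_l([*at([.042,0],0,CON),z],attitude=att(th),feed=.05,until_force=15))
sleep(.3);s=sense();print((s["position"][:2]-o)@rot(th)*1e3,s["wrist_force"],s["time_s"])
c=at([-.02,0],0,CON);move_l([*c,z],feed=.15);move_l([*c,.2],feed=.25)
for n in ("top","side"):
  p,d=camera(n);x=(p[180:220,225:335] if n=="top" else p[165:260,165:280])[:,:,::-1]
  cv2.imwrite(f"pics/{n}1.png",cv2.resize(x,None,fx=5,fy=5,interpolation=cv2.INTER_CUBIC))
a=cv2.imread("pics/top1.png");b=cv2.imread("pics/side1.png");w=max(a.shape[1],b.shape[1])
im=np.vstack([cv2.copyMakeBorder(i,0,0,0,w-i.shape[1],cv2.BORDER_CONSTANT) for i in (a,b)])
cv2.imwrite("pics/c1.png",cv2.resize(im,None,fx=.88,fy=.88));print(sense()["time_s"])
E
```

```text
[[ -0.33777952   1.35162544]
 [-40.98170241 -42.33517666]
 [-14.59939269  83.24791041]]
[-20.95995894  -0.16256617]
False
[21.16984462 -0.05828026] [ 0.09989413 -0.73162349 -0.75800556] 8.325
9.5667
```

View pics/c1.png

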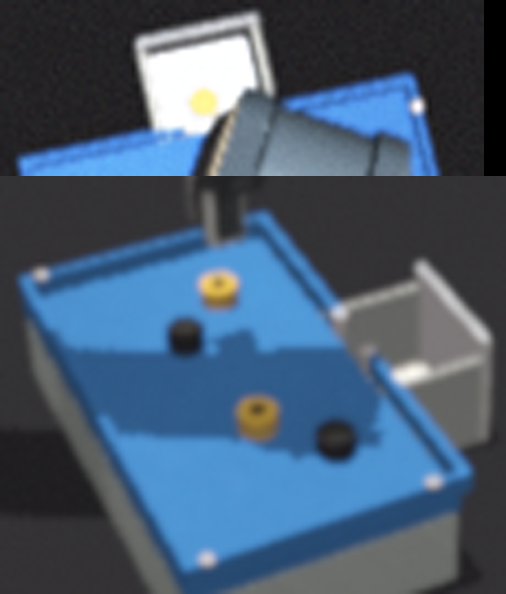

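Nut0 is in the box (yellow at (203,102) in the top crop), and the others are unmoved. Next is nut1: an oblique sweep to (0,0), then a straight push from behind.

```bash
cat > go.py <<'E'
from h import *
import sys
i=int(sys.argv[1]);q=float(sys.argv[2])
z=.0934;n=ST[i];h=np.arctan2(-n[1],-n[0])
c,A=behind(n,h,q,z)
print("down",move_l([*c,z],feed=.08,until_force=8))
print("push",move_l([*at([0,0],h,CON),z],feed=.05,until_force=15),sense()["wrist_force"])
c=at([0,0],h,.034);move_l([*c,z],feed=.1);move_l([*c,.125],feed=.2)
c=at([0,0],0,.034);movep([*c,.125],att(th+q))
s=sense();R,t=wristpose(s);p,d=camera("wrist");np.savez(f"pics/n{i}.npz",p=p,d=d,R=R,t=t)
cv2.imwrite(f"pics/n{i}.png",cv2.resize(np.clip(p[:,:,::-1]*1.5,0,255).astype('uint8'),(800,600),interpolation=cv2.INTER_CUBIC))
print(s["time_s"],(s["position"][:2]-o)@rot(th)*1e3)
E
python3 go.py 1 3.14159265
```

```text
down False
push False [-0.32934757 -0.44526396  0.52236611]
14.4583 [-34.16420764   0.21928464]
```

View pics/n1.png

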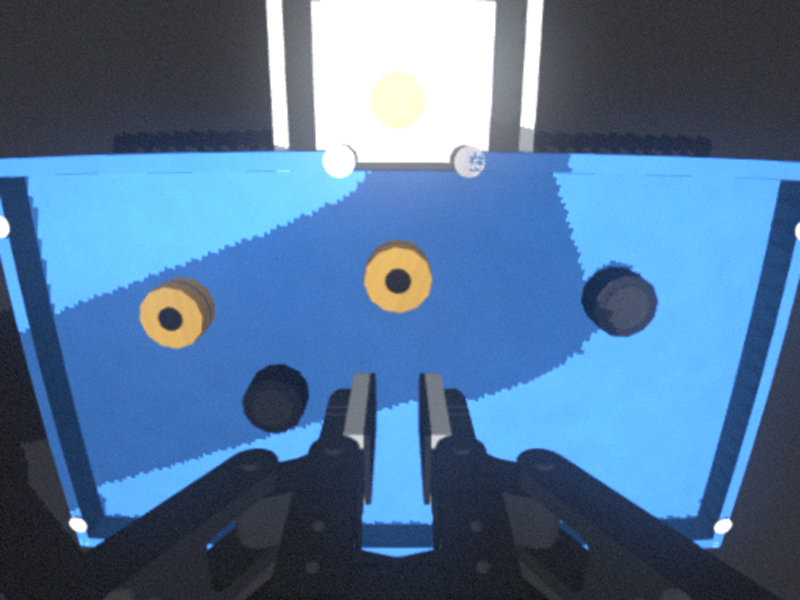

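Gate posts are at (339,161) and (469,161). The nut is centred ahead of the fingers at (398,281), and nut0 is in the box. I'll push nut1 out, then sweep nut2 to the waypoint; that picture will show whether nut1 dropped.

```bash
cat > out.py <<'E'
from h import *
z=.0934;c=at([0,0],0,.034)
print("down",move_l([*c,z],feed=.08,until_force=8))
print("push",move_l([*at([.042,0],0,CON),z],feed=.05,until_force=15))
sleep(.3);s=sense();print((s["position"][:2]-o)@rot(th)*1e3,s["wrist_force"],s["time_s"])
c=at([-.02,0],0,CON);move_l([*c,z],feed=.15);move_l([*c,.16],feed=.25)
E
python3 - <<'E'
from h import *
f=np.load("pics/n1.npz")
W=pix2world((np.array([[398,281],[339,161],[469,161],[170,319]])+.5)*.64-.5,.079,"wrist",f["R"],f["t"])[:,:2]
print((W-o)@rot(th)*1e3)
E
python3 out.py && python3 go.py 2 0
```

```text
[[ -0.61536766   1.09614848]
 [ 39.65187771  20.15978826]
 [ 39.73241096 -21.69499674]
 [-14.84889289  83.34941448]]
down False
push False
[21.2228965  0.0304443] [ 0.3056344  -0.51497631  0.15582373] 16.6083
down False
push False [-0.6496531  -0.37383559 -0.02098403]
23.025 [-34.23083552   0.08841651]
```

View pics/n2.png

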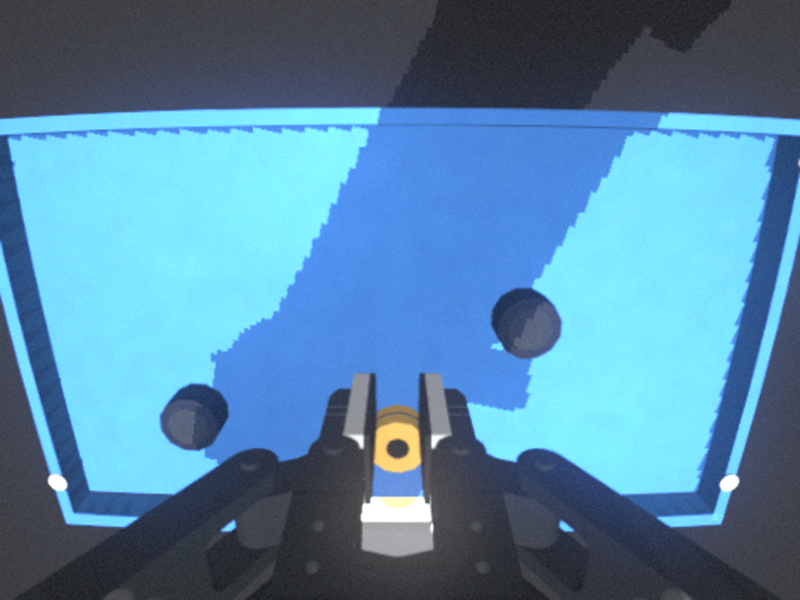

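Nut2 is at the waypoint, (398,448). There is yellow at (398,502), right by the ledge, so I need to see the box clearly to know nut1 has dropped.

```bash
cat > look.py <<'E'
from h import *
import sys
c=at([-.1,0],0,0)
if len(sys.argv)>2: movep([*c,.16],sense()["tcp_rot"])
ims=[]
for n in ("top","side"):
  p,d=camera(n);x=(p[178:225,225:335] if n=="top" else p[165:260,165:280])[:,:,::-1]
  ims.append(cv2.resize(x,(690,int(690*x.shape[0]/x.shape[1])),interpolation=cv2.INTER_CUBIC))
im=np.vstack(ims);cv2.imwrite(f"pics/{sys.argv[1]}.png",cv2.resize(im,None,fx=.68,fy=.68))
E
python3 look.py c2
```

```text
(no output)
```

View pics/c2.png

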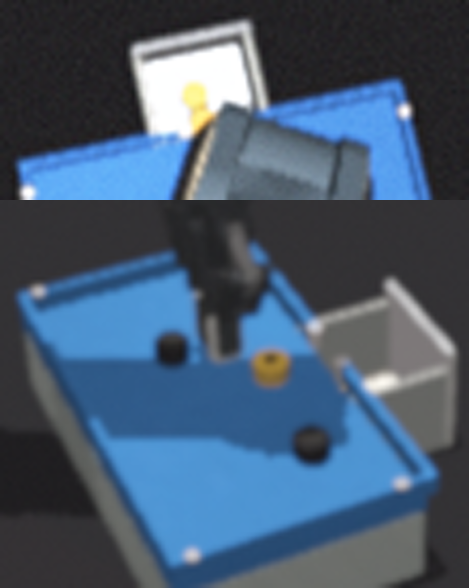

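```bash
python3 - <<'E'
from h import *
f=np.load("pics/n2.npz");d=f["d"];K=camera_params("wrist")["K"];di=camera_params("wrist")["dist"]
for v in range(306,332,2):
    uv=np.array([[[255.,v]]]);n=cv2.undistortPoints(uv,K,di)[0,0]
    P=f["R"]@(np.array([*n,1])*d[v,255])+f["t"]
    print(v,f["p"][v,255],((P[:2]-o)@rot(th)*1e3).round(1),round(P[2]*1e3,1))
E
```

```text
306 [ 66  97 150] [25.3  1.8] 65.3
308 [ 69  99 150] [26.2  1.8] 66.3
310 [ 72  99 150] [29.1  1.8] 64.8
312 [ 73 101 152] [31.   1.8] 64.5
314 [ 71 101 152] [32.7  1.7] 64.6
316 [ 72 101 151] [33.4  1.7] 65.9
318 [190 168 143] [35.6  1.7] 65.2
320 [253 234 129] [77.8  1.8] 18.7
322 [253 234 130] [79.1  1.8] 19.7
324 [253 233 129] [81.9  1.8] 19.1
326 [254 253 251] [96.8  1.8] 5.0
328 [254 254 255] [99.8  1.8] 4.3
330 [254 254 255] [101.4   1.8] 5.3
```

The side crop shows the gate clear. Depth gives nut0 lying flat at z = 19 mm, and nut1 is in the box below the ledge, so both have dropped. Now for the last push.

```bash
python3 out.py && python3 - <<'E'
from h import *
# clear the view: up and turned round so that the wrist camera looks over the gate
c=at([-.034,0],0,0);movep([*c,.2],att(th+np.pi))
s=sense();R,t=wristpose(s);p,d=camera("wrist");np.savez("pics/w9.npz",p=p,d=d,R=R,t=t)
cv2.imwrite("pics/w9.png",cv2.resize(p[:,:,::-1],(800,600),interpolation=cv2.INTER_CUBIC))
print(s["time_s"])
E
python3 look.py c3
```

```text
down False
push False
[21.17548794  0.02685597] [ 0.89451917 -1.06934374 -0.13573636] 25.275
28.65
```

View pics/w9.png

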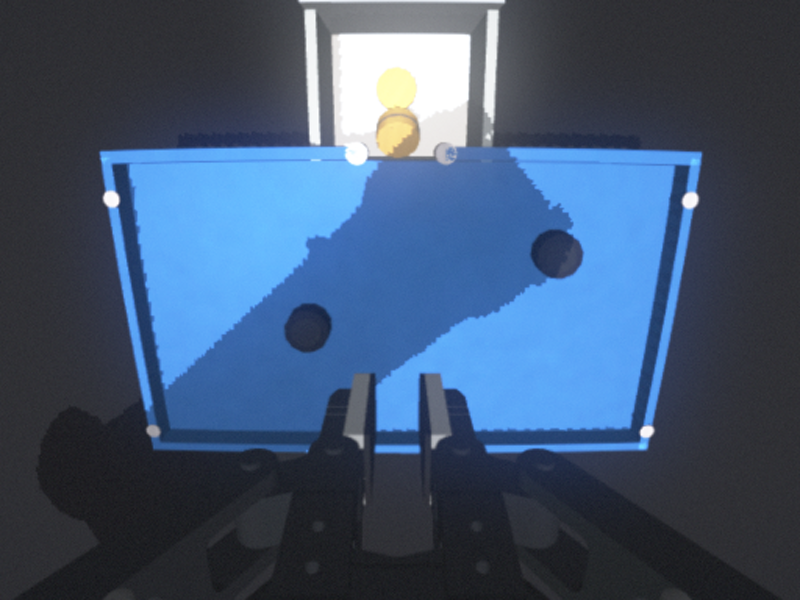

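View pics/c3.png

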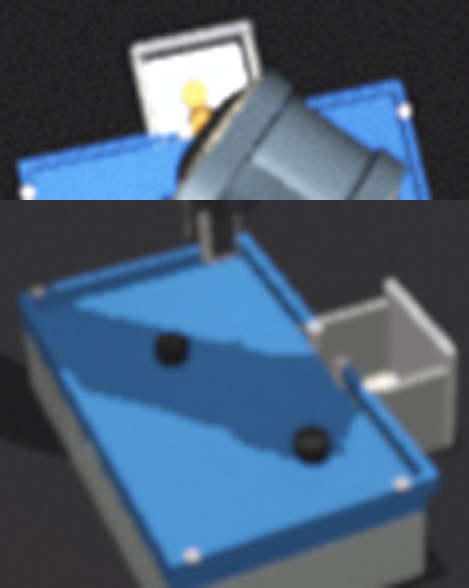

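All three nuts have left the plate: nut0 is at (397,89) and nut2 appears stacked on nut1 at (398,134). Both caps are in place. I'll check the stack height, then hand in.

```bash
python3 - <<'E'
from h import *
f=np.load("pics/w9.npz");d=f["d"];p=camera_params("wrist");h=[]
for u,v in ((254,56),(254,85),(254,82),(250,87),(258,87)):
    n=cv2.undistortPoints(np.array([[[u,v]]],float),p["K"],p["dist"])[0,0]
    P=f["R"]@(np.array([*n,1])*d[v,u])+f["t"];h.append(P[2])
    print(((P[:2]-o)@rot(th)*1e3).round(1),round(P[2]*1e3,1))
if max(h)<.055: finish_job();print("done",sense()["time_s"])
E
```

```text
[73.8  0.8] 18.7
[48.8  0.9] 43.6
[51.2  0.9] 46.6
[47.2  4.2] 43.1
[47.2 -2.5] 43.1
the job is handed in; nothing more can be done
the job is handed in; nothing more can be done
```

I swept all three brass nuts through the gate one at a time, each dropping into the catch box before the next, and handed the job in at about 29 s of the 72 s allowed. No verdict was reported.

- **Method:** I used a 14 mm finger gap so each nut sat between the fingertips. The first nut went straight through; the other two went diagonally to a point in front of the gate, then straight out. Nothing was gripped or lifted, and no push reached its 15 N stop.
- **Nuts:** The final pictures show none left on the plate or in the gate. The first lies flat on the box floor (top at 19 mm). I could see the second in the box only from above. The third came down on top of it.
- **One check was off:** I expected the third nut to lie flat with its top at about 33 mm, but depth readings gave 43–47 mm. It is probably tilted against the second nut or the box side. That is still well below the plate (65 mm), so I handed in without moving it.
- **Caps and bench:** Both black caps are still on the plate where they started. The arm worked only above the plate, so nothing else on the bench should have moved, though I took no final picture of those items.

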